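Set the eyelet in a plywood tag

TASK

Set the brass eyelet of the plywood tag that lies in the feed channel of the blue eyelet press: with the fingertips push the tag gently along the channel until it is fully home against the end stop, then press the lever down until the ram bears firmly on the eyelet for a moment, and let the lever come all the way back up, with the tag left in place. Light fingertip pushes only: do not pick up the tag, do not force it or the press, and leave the finished tags, jar, spool, tape and tools where they are.

Things in the scene. Friction and masses are not known exactly. Their poses are not given: they have to be found in the camera images.
- eyelet_press: blue hand eyelet press, fixed to the worktop. Origin on the worktop under the front of its base; -x points to its front (the lever side), z up. In mm: base plate x -32..118, y -41..41, 14 high; column x 69..109; head over the anvil x -2..109, y -17..17, z 98..203. It carries the feed table.
- feed_table: beech board on the anvil, same frame as the press. In mm: 56 wide, centred on x = 17.5, y -95..26, top at z = 43.5. Two aluminium rails, 6 high, leave a channel 42.4 wide along y for the tag. It is open at the -y end and ends at y = +15 with a stop 9 high across it. The outer leg stands at y -75..-89.
- tag: plywood tag to be worked, 120 x 40 x 5 mm, 20 to 45 g, flat in the channel, 20 to 45 mm short of the stop. Origin: centre of its underside; y along it towards the stop (the press's +y); square tail end at y = -60, round end at +60. Even at home the tail stands 10 mm out of the table's -y end, 43 mm above the worktop, so a fingertip can push its end face with the tip lower than the tag.
- tag_eyelet (a point): top centre of the brass eyelet in the tag, 45 mm from the tag's centre towards the round end, 8 mm above the tag's underside; the barrel is 10 mm across and stands 3 mm out of the wood
- ram_axis (a point): point on the top of the feed table straight below the ram (17.5, 0, 43.5 mm in the press frame); with the tag home against the stop, the eyelet lies here
- eyelet_press_ram: upright steel ram of the press, 17 mm across, on the line through ram_axis; driven by the lever, 26 mm of stroke; its lower face stands 76 mm above the worktop at rest and meets the eyelet after 24.5 mm (body origin and axes coincide with the press's at rest, and sink with the ram)
- eyelet_press_lever (a joint): lever of the press, rad: 0 = up (rest), grows as it is pressed down, 0.471 = end of travel, about 0.44 when the ram meets the eyelet. Level axis along y through x = 55, z = 194 mm of the press frame. A spring lifts it when let go. Pressed at the grip it takes 1 N at first, 4 N at the bottom; then the ram stops hard on the eyelet, and 10 to 15 N at the grip bears firmly.
- lever_grip (a point): middle of the lever's black grip, on its axis; grip 26 mm thick, 100 mm long, rising to the front at 41 degrees when up, 15 when down. Press frame: at (-77, 0, 281.5) mm at rest, the top of the grip 17 mm above it; at (-102, 0, 216) mm with the ram on the eyelet.
- jar: white eyelet jar with a black lid, 45 x 45 x 56 mm, standing; origin under its centre; leave alone
- spool_orange: orange thread spool, 29 mm across, 46 mm high, standing; origin under its centre; leave alone
- tag_done_1: finished plywood tag, 120 x 40 x 5 mm, flat on the worktop; origin under its centre; leave alone
- tag_done_2: second finished plywood tag, like tag_done_1; leave alone
- tape_roll: roll of brown tape lying flat, 72 mm across, 24 mm high; origin under its centre; leave alone
- awl: awl with a wooden handle, 142 x 25 x 25 mm, lying; leave alone
- snips: black thread snips, 156 x 36 x 7 mm, lying; leave alone
- hole_punch: punch pliers with red grips, 66 x 169 x 13 mm, lying; leave alone

How it is judged:
On the way, in this order (a step that is already met when the one before it is completed fails the run):
1. the tag is home against the stop, its eyelet under the ram (within 4 mm) (horizontal distance between tag_eyelet and ram_axis below 0.004 m and contact force between eyelet_press_ram and tag below 1 N), for 0.2 s.
2. the ram bears on the eyelet with at least 6 N, by the lever (horizontal distance between tag_eyelet and ram_axis below 0.004 m and contact force between eyelet_press_ram and tag above 6 N and value of joint eyelet_press_lever above 0.4 rad), for 0.2 s.
At the end, for the whole second after the job is handed in: The lever is back up (under 0.04 rad), the ram having borne on the eyelet; the tag lies flat and still in the channel against the stop, its eyelet within 4.5 mm of the ram's axis (value of joint eyelet_press_lever below 0.04 rad and horizontal distance between tag_eyelet and ram_axis below 0.0045 m and linear speed of tag below 0.01 m/s and z of tag in the frame of eyelet_press between 0.04 and 0.047 m and angle between tag's own z axis and vertical below 0.05 rad); the robot touches nothing.
It fails at once if the tag is picked up or tipped out of the channel (z of tag in the frame of eyelet_press above 0.05 m or angle between tag's own z axis and vertical above 0.15 rad).
It fails at once if the tag is shoved hard (over 25 N) (contact force between the fingers and tag above 25 N).
It fails at once if the press is forced (over 40 N on it) (contact force between the fingers and eyelet_press above 40 N).
It fails at once if the ram comes down on the eyelet off centre (over 5 mm) (contact force between eyelet_press_ram and tag above 2 N and horizontal distance between tag_eyelet and ram_axis above 0.005 m).
It fails at once if a bystander is moved more than 15 mm (distance of any of tag_done_1, tag_done_2, jar, spool_orange, tape_roll, awl, snips, hole_punch from where it was at the start of the episode above 0.015 m).
It also fails if it takes over 58 s, if anything falls off the work surface, if the arm or the gripper's body presses on something with over 40 N, if the wrist force passes 120 N, or if a joint passes its speed limit or range.

ROBOT

A 7-joint arm with a two-finger parallel gripper is mounted at the origin on a cart in front of the work surface, level with it; the furniture and walls round the work are solid. World frame = base frame: x ahead of the robot, y to its left, z up, the work surface at z = 0. Lengths are in m, angles in rad, forces in N, time in s.
With the tool pointing down it reaches from about 0.4 to 0.85 m from the base axis. Payload 4.5 kg.
Tool frame: the origin (TCP) lies at the very end of the fingers, on their centre line; the grasp point (between the pads) lies 19 mm behind it; z points along the fingers, y is the line along which they close (so a half turn about z gives the same grasp; the last joint's range is limited). The gripper opens to 85 mm and grips with 20 to 120 N. Pads are 22 mm wide; open, the fingers measure 114 mm over their backs; the gripper's body (76 mm by 85 mm) begins 54 mm behind the grasp point. The pads swing forward as they close: fully open they stand 13 mm farther back than shut.
Start: joints at [1.15, 0.689, -0.195, 1.565, 0.157, 0.902, -0.215], TCP at [0.275, -0.561, 0.231] pointing down, gripper open.
Joint ranges: [-3.01, 3.01], [-0.46, 2.08], [-1.47, 1.51], [0.13, 2.56], [-1, 4.14], [0.04, 2.09], [-2.66, 2.66]. Speed limits (rad/s): [2.57, 2.57, 3.14, 3.14, 3.14, 3.14, 3.14].

INTERFACE

Orientations are given as a rotation vector (axis times angle).
In Python, from cell import ctrl gives the robot as it stands.
- The arm moves only by the tool servo_tool, never from a script. Its argument "steps" is a list of rows, each an object of numbers: "grip": the closure in counts, from 0 (fully open) to 255 (shut); "dx", "dy", "dz": the shift along the world's x, y, z in cm; "ax", "ay", "az": the turn, a rotation vector about the world's x, y, z in degrees. In form: [{"grip": .., "dx": .., "dy": .., "dz": .., "ax": .., "ay": .., "az": ..}, ...]. A call has 1 to 5 rows; each row shifts and turns the commanded pose from where the row before left it; what a row does not reach is not made up. A row lasts 1/8 s, in which the tool goes at most 62.5 mm and 10.7 degrees, less where a joint would pass 70% of its speed; a pose out of reach is approached as far as the arm can. A call is refused whole if a number of a shift passes 6.25 or a number of a turn 10.7, either way. A call with a gripper value outside its range is refused whole. The fingers move at their own pace and stop on an object; the grip force is fixed at half the most. Time passes only in rows, so rows that do not move let the fingers close. It gives the time, the measured TCP pose, the force, the opening and the grip force at its end, in the units of the state.
- ctrl.observe(): the state, without advancing time (a new reading comes with each control period).
- ctrl.grab_frame(name): name is "side" or "top" or "wrist"; returns (picture, depth): 384x512x3 uint8, blue, green, red; 384x512 float32, m along the optical axis (not along the pixel's ray), 0 where there is no reading.
- ctrl.camera_model(name): a dict with "K" (3x3 intrinsics, pixels), "eye" and "attitude" of the camera in the world; the wrist camera has in their place "T_tool_cam" (4x4, takes a point from camera to tool coordinates, whose origin is the TCP and whose axes are the flange's). Camera axes: x right, y up, looking along -z (the intrinsics and any distortion apply to the point x, -y, -z); pixel columns grow to the right and rows downward; lengths in m; the calibration is good to about 2 mm. A picture is of the moment at which its call begins: read the wrist's pose just before it. camera_model takes no time and is no camera call.
- ctrl.finish_job(): hands the job in; it is judged then, once.
The state is a dict: "t": time; "qpos": joint angles; "joint_vel": joint speeds; "tau": joint torques, N m; "position": TCP position; "orientation": TCP orientation; "wrist_force": force on the tool from outside, world axes, zero at the start; "ft_torque": the same for the moment, N m; "opening": opening from 0.0 (shut) to 1.0 (fully open); "gripper_force": force on a finger pad.
Only numpy, scipy, OpenCV 4.12 (cv2) and the standard library are available. Lean on these libraries where they do the work, as an engineer would, in place of code of your own. Each camera call takes 0.05 s, during which the arm holds its last target. There are 200 camera calls.

## Working session

There is one attempt and no reset: what is moved stays moved. The work goes in short steps, Python scripts to look and compute and a tool call to move; the robot and the scene stay as the last step left them, time stands still between calls to the robot, and variables do not carry over. Pictures are saved under pics/ and viewed, at most 10 in all, crops included, and the job is handed in when it is done.

Besides the shell and the picture viewer there is one more tool, called after "Request:" by a JSON object that holds its "name" and its "arguments", one argument or row to a line. servo_tool: Moves the arm, as the interface text tells. Its arguments: {"type":"object","properties":{"steps":{"type":"array","items":{"type":"object","properties":{"grip":{"type":"number"},"dx":{"type":"number"},"dy":{"type":"number"},"dz":{"type":"number"},"ax":{"type":"number"},"ay":{"type":"number"},"az":{"type":"number"}}}}},"required":["steps"]}

```bash
mkdir -p pics; cat > h.py <<'E'
import numpy as np,cv2
from cell import ctrl
from scipy.spatial.transform import Rotation as R
def pose(cam):
    m=ctrl.camera_model(cam)
    return m
def cloud(cam):
    m=ctrl.camera_model(cam); o=ctrl.observe(); im,d=ctrl.grab_frame(cam); K=np.array(m["K"])
    h,w=d.shape; u,v=np.meshgrid(np.arange(w),np.arange(h))
    P=np.stack([(u-K[0,2])/K[0,0]*d,-(v-K[1,2])/K[1,1]*d,-d],-1)
    if "eye" in m:
        A=np.array(m["attitude"]); A=R.from_rotvec(A).as_matrix() if A.size==3 else A
        W=P@A.T+np.array(m["eye"])
    else:
        T=np.array(m["T_tool_cam"]); P=P@T[:3,:3].T+T[:3,3]
        W=P@R.from_rotvec(o["orientation"]).as_matrix().T+np.array(o["position"])
    W[d==0]=np.nan
    return im,W
E
python3 - <<'E'
from h import *
for c in("side","top"):
    print(ctrl.camera_model(c)); im,W=cloud(c); cv2.imwrite(f"pics/{c}.png",im); np.save(c,W)
o=ctrl.observe();print(o)
E
```

```text
{'K': array([[367.64582786,   0.        , 257.30053814],
       [  0.        , 367.64582786, 188.56923479],
       [  0.        ,   0.        ,   1.        ]]), 'eye': array([0.39953854, 0.60395964, 0.75155015]), 'attitude': array([ 0.14985053, -1.20488339, -2.66619955])}
{'K': array([[366.67058362,   0.        , 253.08845089],
       [  0.        , 366.67058362, 195.72404197],
       [  0.        ,   0.        ,   1.        ]]), 'eye': array([ 0.36322779, -0.05585064,  1.2436688 ]), 'attitude': array([ 0.16302365, -0.1290424 , -1.59630123])}
{'t': 0.1, 'qpos': array([ 1.14983481,  0.68989266, -0.19453272,  1.56621563,  0.15729982,
        0.90249618, -0.21509271]), 'joint_vel': array([ 0.00026545, -0.00111656, -0.00149832, -0.0026676 , -0.00022102,
       -0.00260205, -0.00030069]), 'tau': array([-4.01742829e-03, -5.40604734e+01, -1.27222348e+00, -1.58987224e+01,
        9.27704852e-03,  4.34500791e-03, -1.86596799e-05]), 'position': array([ 0.27424804, -0.56098549,  0.23057571]), 'orientation': array([-3.05918606e+00, -7.07986661e-01,  7.39801553e-04]), 'wrist_force': array([ 0.77305322, -0.81199954,  0.18291146]), 'ft_torque': array([-0.03725806, -0.05631993, -0.01378301]), 'gripper_force': 0.0, 'opening': 1.0003835411091433}
```

View pics/side.png

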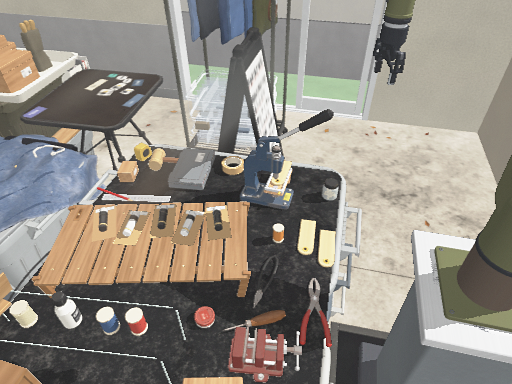

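View pics/top.png

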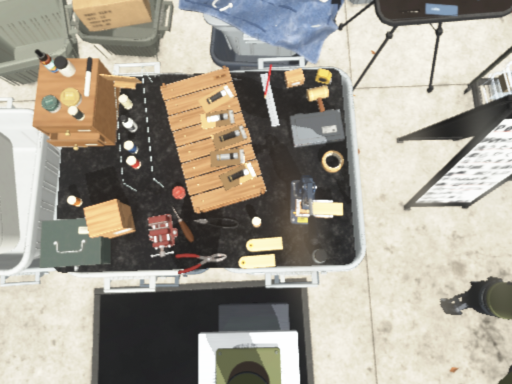

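The side view shows the press near (268,185) with its grip at about (317,122). In the top view the press is near (303,200) and the tag tail points right to about (342,208), so press axes ≈ world axes.

```bash
python3 - <<'E'
from h import *
W=np.load("top.npy"); im=cv2.imread("pics/top.png")
print(W[195:222:3,285:350:4].round(3)[:,:, :].tolist()[4])
z=W[...,2]
print("table z",np.nanmedian(z[225:240,300:340]))
for n in("top","side"):
    im=cv2.imread(f"pics/{n}.png"); r=(slice(165,255),slice(275,365)) if n=="top" else (slice(100,220),slice(235,355))
    cv2.imwrite(f"pics/c_{n}.png",cv2.resize(im[r],(600,600),interpolation=cv2.INTER_CUBIC))
E
python3 -c "
import cv2,numpy as np
cv2.imwrite('pics/c.png',cv2.resize(np.hstack([cv2.imread('pics/c_top.png'),cv2.imread('pics/c_side.png')]),(800,400)))"
```

```text
[[0.553, -0.14, 0.004], [0.553, -0.154, 0.001], [0.55, -0.166, 0.016], [0.545, -0.176, 0.05], [0.535, -0.183, 0.109], [0.529, -0.19, 0.149], [0.516, -0.191, 0.236], [0.543, -0.229, 0.051], [0.542, -0.241, 0.052], [0.542, -0.255, 0.049], [0.541, -0.267, 0.054], [0.542, -0.282, 0.045], [0.541, -0.294, 0.051], [0.542, -0.308, 0.044], [0.54, -0.32, 0.049], [0.547, -0.344, 0.002], [0.547, -0.358, -0.001]]
table z 0.0015286556220968084
```

View pics/c.png

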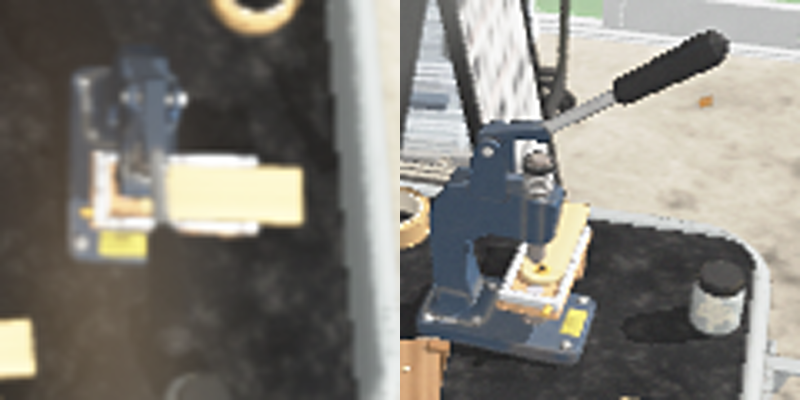

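The crop shows the tag, its tail end at about (343,208) in the original top image, and the black grip rising towards the robot. I'll measure the tag and grip next.

```bash
python3 - <<'E'
from h import *
W=np.load("top.npy"); im=cv2.imread("pics/top.png").astype(int)
ok=(W[...,0]>.4)&(W[...,0]<.7)&(W[...,1]>-.4)&(W[...,1]<-.1)
# tag wood: yellow mask right of head
m=np.zeros(ok.shape,bool); m[198:222,314:350]=True
for r in range(200,219): print(r,[tuple(im[r,c][::-1]) for c in (316,330,340)], W[r,330].round(3))
print([ (c,tuple(im[208,c][::-1])) for c in range(336,348)])
m_=ctrl.camera_model("top");A=R.from_rotvec(m_["attitude"]).as_matrix()
def pl(u,v,z,m_=m_,A=A):
    K=m_["K"];d=A@np.array([(u-K[0,2])/K[0,0],-(v-K[1,2])/K[1,1],-1]); e=m_["eye"]; return e+d*(z-e[2])/d[2]
for p in((343.2,202.5),(343.2,215.2),(313,202),(313,214.5)): print(p,pl(*p,.0485).round(4))
S=np.load("side.npy");si=cv2.imread("pics/side.png").astype(int)
g=(S[...,2]>.2)&(S[...,0]>.3)&(S[...,0]<.65)&(S[...,1]>-.4)&(S[...,1]<-.1)
dark=g&(si.max(2)<70)
P=S[dark];print(len(P))
c=np.median(P,0);_,_,V=np.linalg.svd(P-c);print(c,V[0]);q=(P-c)@V[0];print(np.percentile(q,[1,50,99]))
P=S[g&~dark];print(len(P));print(P[::max(1,len(P)//25)].round(3).tolist())
E
```

```text
200 [(np.int64(221), np.int64(220), np.int64(221)), (np.int64(189), np.int64(190), np.int64(191)), (np.int64(63), np.int64(61), np.int64(60))] [ 0.565 -0.286  0.051]
201 [(np.int64(237), np.int64(233), np.int64(228)), (np.int64(250), np.int64(250), np.int64(250)), (np.int64(67), np.int64(65), np.int64(60))] [ 0.562 -0.286  0.048]
202 [(np.int64(249), np.int64(242), np.int64(211)), (np.int64(244), np.int64(238), np.int64(226)), (np.int64(140), np.int64(127), np.int64(101))] [ 0.558 -0.285  0.05 ]
203 [(np.int64(252), np.int64(246), np.int64(206)), (np.int64(251), np.int64(243), np.int64(204)), (np.int64(246), np.int64(235), np.int64(186))] [ 0.555 -0.285  0.049]
204 [(np.int64(252), np.int64(246), np.int64(206)), (np.int64(253), np.int64(248), np.int64(211)), (np.int64(253), np.int64(248), np.int64(210))] [ 0.551 -0.284  0.052]
205 [(np.int64(252), np.int64(245), np.int64(205)), (np.int64(253), np.int64(248), np.int64(209)), (np.int64(253), np.int64(248), np.int64(211))] [ 0.548 -0.285  0.048]
206 [(np.int64(252), np.int64(245), np.int64(204)), (np.int64(253), np.int64(247), np.int64(
[... 2953 characters left out ...]
2135786]
[-3.95489504e-02 -1.12688823e-04  1.22667412e-01]
294
[[0.42, -0.19, 0.318], [0.415, -0.184, 0.317], [0.419, -0.181, 0.313], [0.454, -0.19, 0.295], [0.47, -0.189, 0.282], [0.444, -0.182, 0.276], [0.498, -0.191, 0.251], [0.495, -0.188, 0.251], [0.497, -0.187, 0.248], [0.504, -0.188, 0.243], [0.51, -0.19, 0.239], [0.515, -0.19, 0.234], [0.52, -0.191, 0.23], [0.567, -0.205, 0.212], [0.536, -0.195, 0.222], [0.586, -0.203, 0.207], [0.555, -0.196, 0.216], [0.524, -0.189, 0.225], [0.565, -0.194, 0.213], [0.535, -0.191, 0.218], [0.572, -0.191, 0.21], [0.543, -0.19, 0.215], [0.578, -0.193, 0.205], [0.548, -0.189, 0.212], [0.575, -0.189, 0.205], [0.539, -0.187, 0.212], [0.584, -0.183, 0.201]]
```

```bash
python3 - <<'E'
from h import *
W=np.load("top.npy")
for c in range(324,366,2): print(c, W[207:212,c].mean(0).round(3), "rail",W[201,c].round(3))
E
```

```text
324 [ 0.535 -0.264  0.05 ] rail [ 0.562 -0.266  0.05 ]
326 [ 0.535 -0.271  0.049] rail [ 0.562 -0.273  0.049]
328 [ 0.535 -0.278  0.048] rail [ 0.561 -0.279  0.051]
330 [ 0.535 -0.284  0.05 ] rail [ 0.562 -0.286  0.048]
332 [ 0.535 -0.29   0.05 ] rail [nan nan nan]
334 [ 0.534 -0.297  0.05 ] rail [ 0.569 -0.309 -0.001]
336 [ 0.535 -0.304  0.046] rail [ 0.569 -0.316 -0.   ]
338 [ 0.534 -0.31   0.049] rail [ 0.568 -0.322  0.003]
340 [ 0.534 -0.316  0.051] rail [ 0.569 -0.329 -0.001]
342 [ 0.534 -0.323  0.049] rail [ 0.568 -0.335  0.003]
344 [ 0.54  -0.34   0.003] rail [ 0.568 -0.342  0.002]
346 [ 0.541 -0.348 -0.002] rail [ 0.568 -0.35   0.   ]
348 [ 0.54  -0.354  0.   ] rail [ 0.568 -0.357 -0.002]
350 [ 0.54  -0.361  0.   ] rail [ 0.567 -0.363  0.   ]
352 [ 0.548 -0.382 -0.057] rail [ 0.575 -0.382 -0.047]
354 [ 0.545 -0.384 -0.037] rail [ 0.572 -0.385 -0.034]
356 [ 0.542 -0.387 -0.021] rail [ 0.57  -0.388 -0.019]
358 [nan nan nan] rail [ 0.568 -0.393 -0.009]
360 [ 0.54  -0.398 -0.012] rail [ 0.568 -0.401 -0.012]
362 [ 0.541 -0.406 -0.015] rail [ 0.569 -0.409 -0.018]
364 [ 0.649 -0.631 -0.784] rail [ 0.694 -0.635 -0.786]
```

Request:
{"name": "servo_tool", "arguments": {
  "steps": [
    {"grip":255,"dx":5,"dy":3,"az":-9.5},
    {"grip":255,"dx":5,"dy":3,"az":-9.5},
    {"grip":255,"dx":5,"dy":3,"az":-9.5},
    {"grip":255,"dx":5,"dy":3},
    {"grip":255,"dx":5,"dy":3}
  ]
}}

```text
validation failed for argument at $.st...
```

Request:
{"name": "servo_tool", "arguments": {
  "steps": [
    {"grip":255,"dx":5,"dy":3,"dz":0,"ax":0,"ay":0,"az":-9.5},
    {"grip":255,"dx":5,"dy":3,"dz":0,"ax":0,"ay":0,"az":-9.5},
    {"grip":255,"dx":5,"dy":3,"dz":0,"ax":0,"ay":0,"az":-9.5},
    {"grip":255,"dx":5,"dy":3,"dz":0,"ax":0,"ay":0,"az":0},
    {"grip":255,"dx":5,"dy":3,"dz":0,"ax":0,"ay":0,"az":0}
  ]
}}

```text
t: 0.72
position: [0.5259, -0.4101, 0.2309]
orientation: [-3.141, 0.067, 0.001]
wrist_force: [0.9, -0.0, -0.1]
opening: 0.002
gripper_force: 0.0
```

Request:
{"name": "servo_tool", "arguments": {
  "steps": [
    {"grip":255,"dx":0.7,"dy":1,"dz":-3,"ax":0,"ay":0,"az":0},
    {"grip":255,"dx":0,"dy":0,"dz":-2,"ax":0,"ay":0,"az":0},
    {"grip":255,"dx":0,"dy":0,"dz":0,"ax":0,"ay":0,"az":0}
  ]
}}

```text
t: 1.1
position: [0.5303, -0.4003, 0.1792]
orientation: [-3.138, 0.066, 0.007]
wrist_force: [0.1, -0.9, -0.0]
opening: 0.001
gripper_force: 0.0
```

```bash
python3 - <<'E'
from h import *
print(ctrl.camera_model("wrist")); im,W=cloud("wrist"); cv2.imwrite("pics/w1.png",im); np.save("w1",W)
o=ctrl.observe();print(o["position"],o["orientation"])
E
```

```text
{'K': array([[288.67496416,   0.        , 254.14453465],
       [  0.        , 288.67496416, 195.11530921],
       [  0.        ,   0.        ,   1.        ]]), 'T_tool_cam': array([[ 8.17692314e-04,  9.54122498e-01,  2.99415414e-01,
         7.62591107e-02],
       [ 9.99998894e-01, -4.08099340e-04, -1.43050300e-03,
        -7.86346715e-04],
       [-1.24268386e-03,  2.99416252e-01, -9.54121776e-01,
        -1.42997375e-01],
       [ 0.00000000e+00,  0.00000000e+00,  0.00000000e+00,
         1.00000000e+00]])}
[ 0.53098167 -0.4013793   0.18068478] [-3.14017063e+00  6.73184851e-02  2.63945375e-03]
```

View pics/w1.png

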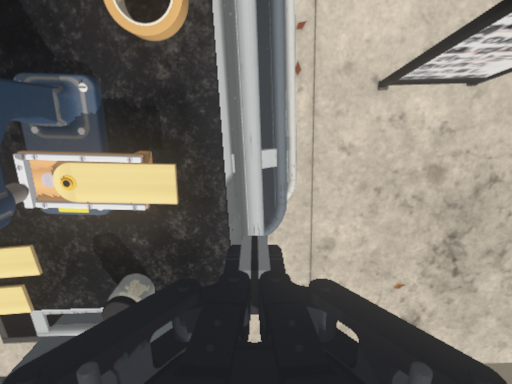

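The wrist view shows the tag tail at column 178, rows 165–204. The eyelet is at (66,183), the table end at about column 151, and the stop's inner face at about column 36.

```bash
python3 - <<'E'
from h import *
m=ctrl.camera_model("wrist");K=m["K"];T=m["T_tool_cam"];im=cv2.imread("pics/w1.png")
Rt=R.from_rotvec([-3.14017063e+00,6.73184851e-02,2.63945375e-03]).as_matrix();p=np.array([0.53098167,-0.4013793,0.18068478])
def pl(u,v,z):
    d=Rt@T[:3,:3]@np.array([(u-K[0,2])/K[0,0],-(v-K[1,2])/K[1,1],-1]);e=Rt@T[:3,3]+p;return (e+d*(z-e[2])/d[2]).round(4)
print("tail",pl(178,165,.0485),pl(178,204.5,.0485)); print("eyelet",pl(66,183,.0515))
print("tbl end",pl(151,152,.0435),pl(150,209,.0495)); print("stop",pl(36,160,.0525),pl(33,208,.0525))
cv2.imwrite("pics/w1c.png",cv2.resize(im[140:225,0:190],(800,358),interpolation=cv2.INTER_CUBIC))
E
```

```text
tail [ 0.5543 -0.3282  0.0485] [ 0.514  -0.3233  0.0485]
eyelet [ 0.5418 -0.2178  0.0515]
tbl end [ 0.5672 -0.3022  0.0435] [ 0.5107 -0.2947  0.0495]
stop [ 0.5655 -0.1954  0.0525] [ 0.5178 -0.1794  0.0525]
```

View pics/w1c.png

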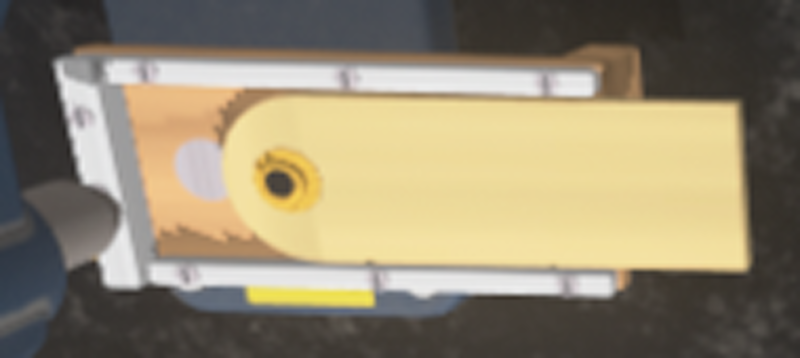

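The tag is roughly 20 mm short of the stop, seen against the anvil mark at crop (205,168). I'll lower the tip behind the tail.

Request:
{"name": "servo_tool", "arguments": {
  "steps": [
    {"grip":255,"dx":0.3,"dy":0,"dz":-5,"ax":0,"ay":0,"az":0},
    {"grip":255,"dx":0,"dy":0,"dz":-5,"ax":0,"ay":0,"az":0},
    {"grip":255,"dx":0,"dy":0,"dz":-4.7,"ax":0,"ay":0,"az":0},
    {"grip":255,"dx":0,"dy":3,"dz":0,"ax":0,"ay":0,"az":0},
    {"grip":255,"dx":0,"dy":0,"dz":0,"ax":0,"ay":0,"az":0}
  ]
}}

```text
t: 1.78
position: [0.5358, -0.3688, 0.0345]
orientation: [-3.138, 0.063, -0.001]
wrist_force: [-0.4, 0.1, 0.3]
opening: -0.001
gripper_force: 0.0
```

Request:
{"name": "servo_tool", "arguments": {
  "steps": [
    {"grip":255,"dx":0,"dy":0.6,"dz":0,"ax":0,"ay":0,"az":0},
    {"grip":255,"dx":0,"dy":0.6,"dz":0,"ax":0,"ay":0,"az":0},
    {"grip":255,"dx":0,"dy":0.4,"dz":0,"ax":0,"ay":0,"az":0},
    {"grip":255,"dx":0,"dy":0.4,"dz":0,"ax":0,"ay":0,"az":0}
  ]
}}

```text
t: 2.28
position: [0.5346, -0.3515, 0.0346]
orientation: [3.14, -0.067, 0.001]
wrist_force: [0.7, -0.5, -0.6]
opening: -0.003
gripper_force: 0.0
```

Request:
{"name": "servo_tool", "arguments": {
  "steps": [
    {"grip":255,"dx":0,"dy":0.4,"dz":0,"ax":0,"ay":0,"az":0},
    {"grip":255,"dx":0,"dy":0.3,"dz":0,"ax":0,"ay":0,"az":0},
    {"grip":255,"dx":0,"dy":0.3,"dz":0,"ax":0,"ay":0,"az":0}
  ]
}}

```text
t: 2.65
position: [0.5346, -0.3413, 0.0343]
orientation: [3.141, -0.067, -0.0]
wrist_force: [-0.0, 0.2, 0.5]
opening: -0.004
gripper_force: 0.0
```

Request:
{"name": "servo_tool", "arguments": {
  "steps": [
    {"grip":255,"dx":0,"dy":0.3,"dz":0,"ax":0,"ay":0,"az":0},
    {"grip":255,"dx":0,"dy":0.3,"dz":0,"ax":0,"ay":0,"az":0},
    {"grip":255,"dx":0,"dy":0.3,"dz":0,"ax":0,"ay":0,"az":0}
  ]
}}

```text
t: 3.02
position: [0.5346, -0.3324, 0.0343]
orientation: [3.141, -0.067, 0.0]
wrist_force: [-0.1, -0.5, -0.1]
opening: 0.004
gripper_force: 0.1
```

Request:
{"name": "servo_tool", "arguments": {
  "steps": [
    {"grip":255,"dx":0,"dy":0.2,"dz":0,"ax":0,"ay":0,"az":0},
    {"grip":255,"dx":0,"dy":0.2,"dz":0,"ax":0,"ay":0,"az":0}
  ]
}}

```text
t: 3.28
position: [0.5346, -0.3284, 0.0343]
orientation: [3.141, -0.067, -0.0]
wrist_force: [0.5, 0.8, -0.0]
opening: 0.004
gripper_force: 0.1
```

Request:
{"name": "servo_tool", "arguments": {
  "steps": [
    {"grip":255,"dx":0,"dy":0.2,"dz":0,"ax":0,"ay":0,"az":0},
    {"grip":255,"dx":0,"dy":0.2,"dz":0,"ax":0,"ay":0,"az":0},
    {"grip":255,"dx":0,"dy":0.2,"dz":0,"ax":0,"ay":0,"az":0}
  ]
}}

```text
t: 3.65
position: [0.5346, -0.3224, 0.0343]
orientation: [3.141, -0.067, 0.0]
wrist_force: [-0.3, 0.6, -0.6]
opening: 0.003
gripper_force: 0.1
```

```bash
python3 - <<'E'
from h import *
m=ctrl.camera_model("wrist");im,W=cloud("wrist");cv2.imwrite("pics/w2.png",im)
s,_=ctrl.grab_frame("side")
a=cv2.resize(im[100:300,130:330],(500,500),interpolation=cv2.INTER_CUBIC);b=cv2.resize(s[150:210,245:305],(300,300),interpolation=cv2.INTER_CUBIC)
cv2.imwrite("pics/w2c.png",np.hstack([a,cv2.copyMakeBorder(b,0,200,0,0,0)]))
E
```

```text
(no output)
```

View pics/w2c.png

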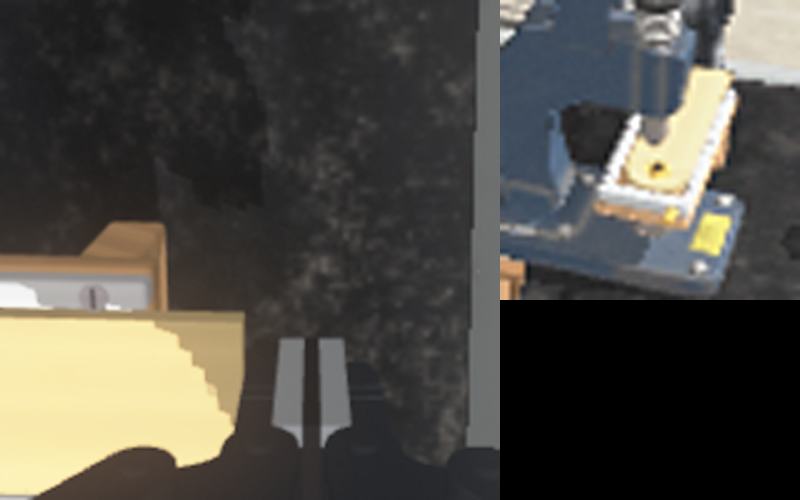

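The tag tail is against the finger (crop column 244) and the table end is at about 165. That leaves roughly 4 mm to go, so I'll continue slowly.

Request:
{"name": "servo_tool", "arguments": {
  "steps": [
    {"grip":255,"dx":0,"dy":0.1,"dz":0,"ax":0,"ay":0,"az":0},
    {"grip":255,"dx":0,"dy":0.1,"dz":0,"ax":0,"ay":0,"az":0}
  ]
}}

```text
t: 4.0
position: [0.5345, -0.3206, 0.0344]
orientation: [3.141, -0.067, 0.0]
wrist_force: [-0.5, -0.0, 0.9]
opening: -0.002
gripper_force: 0.1
```

Request:
{"name": "servo_tool", "arguments": {
  "steps": [
    {"grip":255,"dx":0,"dy":0.1,"dz":0,"ax":0,"ay":0,"az":0}
  ]
}}

```text
t: 4.12
position: [0.5346, -0.3195, 0.0343]
orientation: [3.141, -0.067, 0.0]
wrist_force: [0.2, -1.2, 0.2]
opening: 0.0
gripper_force: 0.1
```

Request:
{"name": "servo_tool", "arguments": {
  "steps": [
    {"grip":255,"dx":0,"dy":0.1,"dz":0,"ax":0,"ay":0,"az":0}
  ]
}}

```text
t: 4.25
position: [0.5346, -0.3185, 0.0343]
orientation: [3.141, -0.067, 0.0]
wrist_force: [-0.2, 1.0, 0.1]
opening: -0.005
gripper_force: 0.1
```

Request:
{"name": "servo_tool", "arguments": {
  "steps": [
    {"grip":255,"dx":0,"dy":0.05,"dz":0,"ax":0,"ay":0,"az":0}
  ]
}}

```text
t: 4.38
position: [0.5346, -0.3179, 0.0343]
orientation: [3.141, -0.067, 0.0]
wrist_force: [-0.5, -0.3, 0.2]
opening: 0.003
gripper_force: 0.1
```

Request:
{"name": "servo_tool", "arguments": {
  "steps": [
    {"grip":255,"dx":0,"dy":0.1,"dz":0,"ax":0,"ay":0,"az":0}
  ]
}}

```text
t: 4.5
position: [0.5345, -0.317, 0.0343]
orientation: [3.141, -0.067, -0.0]
wrist_force: [0.1, 0.3, -0.4]
opening: -0.003
gripper_force: 0.1
```

Request:
{"name": "servo_tool", "arguments": {
  "steps": [
    {"grip":255,"dx":0,"dy":0.05,"dz":0,"ax":0,"ay":0,"az":0}
  ]
}}

```text
t: 4.62
position: [0.5346, -0.3164, 0.0343]
orientation: [3.141, -0.067, 0.0]
wrist_force: [0.1, -0.4, 0.0]
opening: -0.002
gripper_force: 0.1
```

Request:
{"name": "servo_tool", "arguments": {
  "steps": [
    {"grip":255,"dx":0,"dy":0.05,"dz":0,"ax":0,"ay":0,"az":0}
  ]
}}

```text
t: 4.75
position: [0.5346, -0.3159, 0.0343]
orientation: [3.141, -0.067, -0.0]
wrist_force: [-0.0, 0.3, 0.4]
opening: -0.001
gripper_force: 0.1
```

Request:
{"name": "servo_tool", "arguments": {
  "steps": [
    {"grip":255,"dx":0,"dy":0.05,"dz":0,"ax":0,"ay":0,"az":0}
  ]
}}

```text
t: 4.88
position: [0.5346, -0.3155, 0.0343]
orientation: [3.141, -0.067, 0.0]
wrist_force: [0.5, -0.4, -0.6]
opening: 0.001
gripper_force: 0.1
```

Request:
{"name": "servo_tool", "arguments": {
  "steps": [
    {"grip":255,"dx":0,"dy":0.05,"dz":0,"ax":0,"ay":0,"az":0}
  ]
}}

```text
t: 5.0
position: [0.5346, -0.315, 0.0343]
orientation: [3.141, -0.067, 0.0]
wrist_force: [0.8, -0.1, 0.6]
opening: 0.003
gripper_force: 0.1
```

```bash
python3 - <<'E'
from h import *
im,W=cloud("wrist")
# side-camera view of the stop gap too
print("tag",[(c,int(im[228,c,0]),int(im[228,c,2])) for c in range(185,240,2)])
a=cv2.resize(im[150:270,150:270],(480,480),interpolation=cv2.INTER_CUBIC)
s,_=ctrl.grab_frame("side");b=cv2.resize(s[165:205,255:295],(320,320),interpolation=cv2.INTER_CUBIC)
cv2.imwrite("pics/w3c.png",np.hstack([a,cv2.copyMakeBorder(b,0,160,0,0,0)]))
E
```

```text
tag [(185, 161, 242), (187, 153, 236), (189, 131, 213), (191, 113, 183), (193, 113, 183), (195, 110, 176), (197, 109, 176), (199, 109, 175), (201, 110, 176), (203, 110, 175), (205, 108, 173), (207, 105, 169), (209, 106, 169), (211, 105, 168), (213, 105, 168), (215, 103, 166), (217, 101, 163), (219, 101, 163), (221, 101, 162), (223, 101, 162), (225, 100, 161), (227, 82, 128), (229, 46, 59), (231, 47, 59), (233, 49, 59), (235, 46, 57), (237, 46, 55), (239, 49, 58)]
```

View pics/w3c.png

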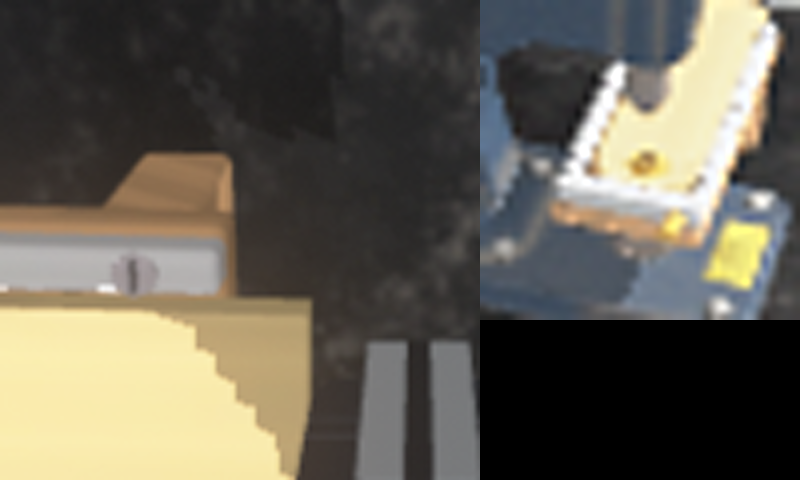

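The side view shows the round end about at the stop, and the tail overhang is near 10 mm. I'll continue in fine steps until the force rises.

Request:
{"name": "servo_tool", "arguments": {
  "steps": [
    {"grip":255,"dx":0,"dy":0.05,"dz":0,"ax":0,"ay":0,"az":0}
  ]
}}

```text
t: 5.22
position: [0.5346, -0.3145, 0.0343]
orientation: [3.141, -0.067, 0.0]
wrist_force: [0.0, -0.7, -0.1]
opening: -0.0
gripper_force: 0.1
```

Request:
{"name": "servo_tool", "arguments": {
  "steps": [
    {"grip":255,"dx":0,"dy":0.05,"dz":0,"ax":0,"ay":0,"az":0}
  ]
}}

```text
t: 5.35
position: [0.5346, -0.3144, 0.0344]
orientation: [3.14, -0.067, 0.001]
wrist_force: [-0.7, -1.7, -0.5]
opening: 0.0
gripper_force: 0.7
```

Request:
{"name": "servo_tool", "arguments": {
  "steps": [
    {"grip":255,"dx":0,"dy":0.05,"dz":0,"ax":0,"ay":0,"az":0}
  ]
}}

```text
t: 5.48
position: [0.5346, -0.3143, 0.0345]
orientation: [3.14, -0.068, 0.001]
wrist_force: [-0.3, -2.2, 0.2]
opening: 0.002
gripper_force: 1.2
```

Request:
{"name": "servo_tool", "arguments": {
  "steps": [
    {"grip":255,"dx":0,"dy":0.05,"dz":0,"ax":0,"ay":0,"az":0}
  ]
}}

```text
t: 5.6
position: [0.5347, -0.3142, 0.0345]
orientation: [3.139, -0.068, 0.001]
wrist_force: [-0.3, -3.3, -0.5]
opening: -0.002
gripper_force: 1.9
```

Home: the position stalls and Fy reaches -3.3 N. I'll retreat, rise, and go above the grip.

Request:
{"name": "servo_tool", "arguments": {
  "steps": [
    {"grip":255,"dx":0,"dy":-1,"dz":0,"ax":0,"ay":0,"az":0},
    {"grip":255,"dx":0,"dy":-3,"dz":0,"ax":0,"ay":0,"az":0},
    {"grip":255,"dx":0,"dy":0,"dz":5,"ax":0,"ay":0,"az":0},
    {"grip":255,"dx":0,"dy":0,"dz":6,"ax":0,"ay":0,"az":0},
    {"grip":255,"dx":0,"dy":0,"dz":6,"ax":0,"ay":0,"az":0}
  ]
}}

```text
t: 6.22
position: [0.5341, -0.3526, 0.2057]
orientation: [-3.139, 0.067, 0.002]
wrist_force: [0.4, -0.1, 0.1]
opening: -0.002
gripper_force: 0.0
```

Request:
{"name": "servo_tool", "arguments": {
  "steps": [
    {"grip":255,"dx":0,"dy":0,"dz":6,"ax":0,"ay":0,"az":0},
    {"grip":255,"dx":0,"dy":0,"dz":6,"ax":0,"ay":0,"az":0},
    {"grip":255,"dx":0,"dy":0,"dz":4,"ax":0,"ay":0,"az":0},
    {"grip":255,"dx":0,"dy":0,"dz":0,"ax":0,"ay":0,"az":0}
  ]
}}

```text
t: 6.72
position: [0.5359, -0.3538, 0.3683]
orientation: [3.138, -0.067, 0.01]
wrist_force: [-0.4, -0.4, -1.2]
opening: -0.004
gripper_force: 0.0
```

```bash
python3 - <<'E'
from h import *
im,W=cloud("wrist");o=ctrl.observe();print(o["position"],o["orientation"]);cv2.imwrite("pics/w4.png",im);np.save("w4",W)
E
```

```text
[ 0.53481613 -0.35307768  0.3655887 ] [ 3.14026204 -0.06659498  0.00330777]
```

View pics/w4.png

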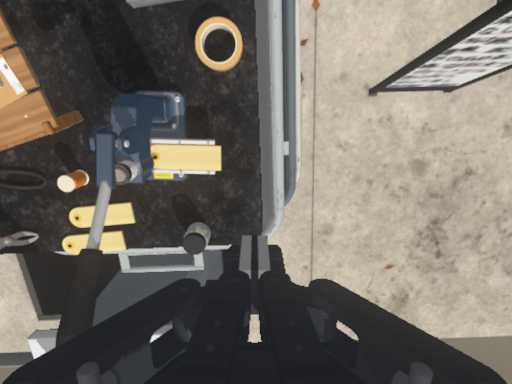

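The tag is home, with its round end under the head at (155,157). The grip runs from (90,252) to about (72,335). I'll measure the grip by depth.

```bash
python3 - <<'E'
from h import *
W=np.load("w4.npy")
for r in (190,220,240,260,275,290,305,320,335):
    row=W[r,40:130]; k=np.nonzero(row[:,2]>.2)[0]
    if len(k): print(r,k[0]+40,k[-1]+40,row[k[0]].round(3),row[k].mean(0).round(3),row[k[-1]].round(3))
E
```

```text
190 99 111 [ 0.535 -0.191  0.221] [ 0.534 -0.198  0.221] [ 0.533 -0.201  0.216]
220 92 104 [ 0.509 -0.189  0.24 ] [ 0.509 -0.195  0.241] [ 0.507 -0.199  0.237]
240 88 100 [ 0.493 -0.189  0.253] [ 0.493 -0.194  0.253] [ 0.49  -0.198  0.249]
260 77 102 [ 0.48  -0.184  0.269] [ 0.479 -0.196  0.268] [ 0.474 -0.202  0.26 ]
275 73 100 [ 0.468 -0.182  0.275] [ 0.468 -0.195  0.276] [ 0.462 -0.201  0.266]
290 69 97 [ 0.458 -0.181  0.284] [ 0.458 -0.194  0.285] [ 0.452 -0.202  0.277]
305 65 95 [ 0.448 -0.18   0.292] [ 0.448 -0.194  0.293] [ 0.44  -0.201  0.283]
320 61 129 [ 0.44  -0.18   0.302] [ 0.487 -0.245  0.36 ] [ 0.549 -0.314  0.436]
335 56 129 [ 0.428 -0.176  0.306] [ 0.514 -0.273  0.403] [ 0.548 -0.316  0.442]
```

Request:
{"name": "servo_tool", "arguments": {
  "steps": [
    {"grip":255,"dx":-3,"dy":5.4,"dz":0,"ax":0,"ay":0,"az":0},
    {"grip":255,"dx":-3,"dy":5.4,"dz":0,"ax":0,"ay":0,"az":0},
    {"grip":255,"dx":-3,"dy":5.3,"dz":0,"ax":0,"ay":0,"az":0},
    {"grip":255,"dx":0,"dy":0,"dz":0,"ax":0,"ay":0,"az":0},
    {"grip":255,"dx":0,"dy":0,"dz":-2,"ax":0,"ay":0,"az":0}
  ]
}}

```text
t: 7.4
position: [0.4448, -0.192, 0.3442]
orientation: [3.14, -0.065, 0.002]
wrist_force: [0.3, -0.8, 0.1]
opening: 0.002
gripper_force: 0.0
```

Request:
{"name": "servo_tool", "arguments": {
  "steps": [
    {"grip":255,"dx":0,"dy":0,"dz":-1.5,"ax":0,"ay":0,"az":0},
    {"grip":255,"dx":0,"dy":0,"dz":-1,"ax":0,"ay":0,"az":0},
    {"grip":255,"dx":0,"dy":0,"dz":-0.5,"ax":0,"ay":0,"az":0},
    {"grip":255,"dx":0,"dy":0,"dz":0,"ax":0,"ay":0,"az":0}
  ]
}}

```text
t: 7.9
position: [0.4445, -0.1921, 0.314]
orientation: [-3.141, 0.067, 0.001]
wrist_force: [0.3, -0.1, -0.7]
opening: -0.002
gripper_force: 0.0
```

Request:
{"name": "servo_tool", "arguments": {
  "steps": [
    {"grip":255,"dx":0,"dy":0,"dz":-0.8,"ax":0,"ay":0,"az":0},
    {"grip":255,"dx":-0.3,"dy":0,"dz":-0.6,"ax":0,"ay":0,"az":0},
    {"grip":255,"dx":-0.4,"dy":0,"dz":-0.7,"ax":0,"ay":0,"az":0},
    {"grip":255,"dx":-0.4,"dy":0,"dz":-0.7,"ax":0,"ay":0,"az":0}
  ]
}}

```text
t: 8.4
position: [0.4334, -0.1917, 0.2861]
orientation: [-3.141, 0.067, -0.001]
wrist_force: [-0.1, 1.3, 6.0]
opening: 0.002
gripper_force: 2.1
```

Request:
{"name": "servo_tool", "arguments": {
  "steps": [
    {"grip":255,"dx":-0.3,"dy":0,"dz":-0.7,"ax":0,"ay":0,"az":0},
    {"grip":255,"dx":-0.3,"dy":0,"dz":-0.7,"ax":0,"ay":0,"az":0},
    {"grip":255,"dx":-0.3,"dy":0,"dz":-0.7,"ax":0,"ay":0,"az":0}
  ]
}}

```text
t: 8.78
position: [0.424, -0.1916, 0.2649]
orientation: [-3.14, 0.067, 0.001]
wrist_force: [-0.1, 2.1, 5.6]
opening: -0.001
gripper_force: 2.4
```

Request:
{"name": "servo_tool", "arguments": {
  "steps": [
    {"grip":255,"dx":-0.15,"dy":0,"dz":-0.6,"ax":0,"ay":0,"az":0},
    {"grip":255,"dx":-0.1,"dy":0,"dz":-0.6,"ax":0,"ay":0,"az":0},
    {"grip":255,"dx":-0.1,"dy":0,"dz":-0.5,"ax":0,"ay":0,"az":0}
  ]
}}

```text
t: 9.15
position: [0.4198, -0.1919, 0.2478]
orientation: [-3.141, 0.067, 0.003]
wrist_force: [-0.8, 0.2, 6.3]
opening: -0.004
gripper_force: 2.7
```

Request:
{"name": "servo_tool", "arguments": {
  "steps": [
    {"grip":255,"dx":-0.1,"dy":0,"dz":-0.4,"ax":0,"ay":0,"az":0},
    {"grip":255,"dx":0,"dy":0,"dz":-0.2,"ax":0,"ay":0,"az":0}
  ]
}}

```text
t: 9.4
position: [0.4185, -0.1918, 0.2417]
orientation: [-3.14, 0.067, 0.005]
wrist_force: [-1.7, 1.2, 6.1]
opening: 0.001
gripper_force: 2.7
```

Request:
{"name": "servo_tool", "arguments": {
  "steps": [
    {"grip":255,"dx":0,"dy":0,"dz":-0.2,"ax":0,"ay":0,"az":0}
  ]
}}

```text
t: 9.52
position: [0.4186, -0.1919, 0.2398]
orientation: [-3.141, 0.067, 0.004]
wrist_force: [-2.7, 0.0, 5.9]
opening: 0.003
gripper_force: 2.7
```

Request:
{"name": "servo_tool", "arguments": {
  "steps": [
    {"grip":255,"dx":0,"dy":0,"dz":-0.2,"ax":0,"ay":0,"az":0}
  ]
}}

```text
t: 9.65
position: [0.4185, -0.1919, 0.2379]
orientation: [-3.141, 0.067, 0.004]
wrist_force: [-1.9, 0.3, 5.6]
opening: 0.003
gripper_force: 2.8
```

Request:
{"name": "servo_tool", "arguments": {
  "steps": [
    {"grip":255,"dx":0,"dy":0,"dz":-0.15,"ax":0,"ay":0,"az":0}
  ]
}}

```text
t: 9.78
position: [0.4184, -0.192, 0.2363]
orientation: [-3.141, 0.068, 0.005]
wrist_force: [-2.7, 1.3, 6.3]
opening: -0.008
gripper_force: 2.8
```

Request:
{"name": "servo_tool", "arguments": {
  "steps": [
    {"grip":255,"dx":0,"dy":0,"dz":-0.1,"ax":0,"ay":0,"az":0}
  ]
}}

```text
t: 9.9
position: [0.4183, -0.192, 0.2353]
orientation: [-3.141, 0.068, 0.005]
wrist_force: [-1.9, 0.5, 7.7]
opening: 0.0
gripper_force: 2.8
```

Request:
{"name": "servo_tool", "arguments": {
  "steps": [
    {"grip":255,"dx":0,"dy":0,"dz":-0.1,"ax":0,"ay":0,"az":0}
  ]
}}

```text
t: 10.02
position: [0.4182, -0.1919, 0.2343]
orientation: [-3.141, 0.067, 0.005]
wrist_force: [-2.6, 0.7, 6.9]
opening: -0.002
gripper_force: 2.8
```

Request:
{"name": "servo_tool", "arguments": {
  "steps": [
    {"grip":255,"dx":0,"dy":0,"dz":-0.1,"ax":0,"ay":0,"az":0}
  ]
}}

```text
t: 10.15
position: [0.4183, -0.192, 0.2334]
orientation: [-3.141, 0.068, 0.005]
wrist_force: [-3.2, 0.9, 6.6]
opening: -0.002
gripper_force: 2.8
```

Request:
{"name": "servo_tool", "arguments": {
  "steps": [
    {"grip":255,"dx":0,"dy":0,"dz":-0.1,"ax":0,"ay":0,"az":0}
  ]
}}

```text
t: 10.28
position: [0.4182, -0.1919, 0.2323]
orientation: [-3.141, 0.067, 0.005]
wrist_force: [-2.7, 0.3, 6.9]
opening: 0.003
gripper_force: 2.8
```

Request:
{"name": "servo_tool", "arguments": {
  "steps": [
    {"grip":255,"dx":0,"dy":0,"dz":-0.1,"ax":0,"ay":0,"az":0}
  ]
}}

```text
t: 10.4
position: [0.4181, -0.192, 0.2314]
orientation: [-3.141, 0.068, 0.006]
wrist_force: [-3.4, 0.4, 9.1]
opening: 0.002
gripper_force: 3.9
```

Request:
{"name": "servo_tool", "arguments": {
  "steps": [
    {"grip":255,"dx":0,"dy":0,"dz":-0.1,"ax":0,"ay":0,"az":0}
  ]
}}

```text
t: 10.52
position: [0.418, -0.1919, 0.2306]
orientation: [-3.141, 0.068, 0.006]
wrist_force: [-4.7, 1.2, 13.3]
opening: -0.001
gripper_force: 5.9
```

Request:
{"name": "servo_tool", "arguments": {
  "steps": [
    {"grip":255,"dx":0,"dy":0,"dz":-0.07,"ax":0,"ay":0,"az":0},
    {"grip":255,"dx":0,"dy":0,"dz":0,"ax":0,"ay":0,"az":0},
    {"grip":255,"dx":0,"dy":0,"dz":0,"ax":0,"ay":0,"az":0},
    {"grip":255,"dx":0,"dy":0,"dz":0,"ax":0,"ay":0,"az":0}
  ]
}}

```text
t: 11.02
position: [0.4179, -0.192, 0.2303]
orientation: [-3.141, 0.068, 0.005]
wrist_force: [-4.7, 1.3, 13.9]
opening: -0.002
gripper_force: 6.2
```

Firm bearing held for over 0.5 s. I'll ease the lever back up along its arc.

Request:
{"name": "servo_tool", "arguments": {
  "steps": [
    {"grip":255,"dx":0,"dy":0,"dz":0.7,"ax":0,"ay":0,"az":0},
    {"grip":255,"dx":0.1,"dy":0,"dz":0.9,"ax":0,"ay":0,"az":0},
    {"grip":255,"dx":0.3,"dy":0,"dz":1,"ax":0,"ay":0,"az":0},
    {"grip":255,"dx":0.3,"dy":0,"dz":1,"ax":0,"ay":0,"az":0},
    {"grip":255,"dx":0.4,"dy":0,"dz":1,"ax":0,"ay":0,"az":0}
  ]
}}

```text
t: 11.65
position: [0.4314, -0.192, 0.2768]
orientation: [3.141, -0.067, 0.0]
wrist_force: [1.6, -0.7, -0.0]
opening: -0.002
gripper_force: 0.7
```

Request:
{"name": "servo_tool", "arguments": {
  "steps": [
    {"grip":255,"dx":0.5,"dy":0,"dz":1,"ax":0,"ay":0,"az":0},
    {"grip":255,"dx":0.5,"dy":0,"dz":1,"ax":0,"ay":0,"az":0},
    {"grip":255,"dx":0.5,"dy":0,"dz":1,"ax":0,"ay":0,"az":0},
    {"grip":255,"dx":0,"dy":0,"dz":2,"ax":0,"ay":0,"az":0},
    {"grip":255,"dx":0,"dy":0,"dz":3,"ax":0,"ay":0,"az":0}
  ]
}}

```text
t: 12.28
position: [0.445, -0.1915, 0.3562]
orientation: [-3.14, 0.067, 0.006]
wrist_force: [1.0, 0.2, -0.2]
opening: -0.001
gripper_force: 0.0
```

Request:
{"name": "servo_tool", "arguments": {
  "steps": [
    {"grip":255,"dx":0,"dy":-5,"dz":3,"ax":0,"ay":0,"az":0},
    {"grip":255,"dx":1,"dy":-5,"dz":0,"ax":0,"ay":0,"az":0},
    {"grip":255,"dx":2,"dy":-5,"dz":0,"ax":0,"ay":0,"az":0},
    {"grip":255,"dx":3,"dy":-5,"dz":0,"ax":0,"ay":0,"az":0},
    {"grip":255,"dx":0,"dy":0,"dz":0,"ax":0,"ay":0,"az":0}
  ]
}}

```text
t: 12.9
position: [0.5058, -0.3954, 0.3839]
orientation: [3.14, -0.073, -0.005]
wrist_force: [0.1, 0.8, -0.7]
opening: -0.0
gripper_force: 0.0
```

```bash
python3 - <<'E'
from h import *
im,W=cloud("wrist");s,S=cloud("side");o=ctrl.observe();print(o["position"],o["wrist_force"])
cv2.imwrite("pics/w5.png",np.hstack([cv2.resize(im,(400,300)),cv2.resize(s[100:220,235:355],(400,300),interpolation=cv2.INTER_CUBIC)]))
s0=cv2.imread("pics/side.png");d=cv2.absdiff(s,s0).max(2)[100:175,275:345];print("lever region changed px",(d>40).sum())
g=(S[...,2]>.2)&(S[...,0]>.3)&(S[...,0]<.65)&(S[...,1]>-.25)&(S[...,1]<-.1)&(s.max(2)<70);P=S[g];print(len(P),np.median(P,0))
E
```

```text
[ 0.50565364 -0.39147753  0.38519664] [-0.59069736  0.41395322 -1.35186714]
lever region changed px 20
304 [ 0.4461798  -0.18025508  0.28936607]
```

View pics/w5.png

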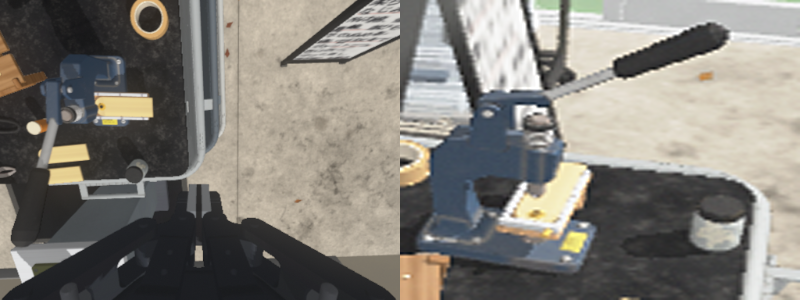

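The lever is fully back up at the same grip position as the start. The tag is home in the channel, and the robot is clear.

```bash
python3 -c "
from cell import ctrl
print(ctrl.finish_job())"
```

```text
the job is handed in; nothing more can be done
None
```

I pushed the tag home against the stop and pressed the lever with about 14 N at the grip for over half a second. The lever came fully back up with the tag in place, and I handed the job in at about 13 s; no verdict came back.

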